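# Open a nest box's bolted sliding front

## Robot

A 6-joint arm with a two-finger parallel gripper is mounted at the origin on the work surface. World frame = base frame: x ahead of the robot, y to its left, z up, the work surface at z = 0. Lengths are in m, angles in rad, forces in N, time in s.
With the tool pointing down it reaches from about 0.3 to 0.875 m from the base axis. Payload 4.2 kg.
Tool frame: the origin (TCP) lies at the very end of the fingers, on their centre line; the grasp point (between the pads) lies 19 mm behind it (r.grip_depth is the distance from the TCP to the grasp point, in m); z points along the fingers, y is the line along which they close (so a half turn about z gives the same grasp; the last joint's range is limited). The gripper opens to 85 mm and grips with 20 to 120 N. Pads are 22 mm wide; open, the fingers measure 114 mm over their backs; the gripper's body (76 mm by 85 mm) begins 54 mm behind the grasp point. The pads swing forward as they close: fully open they stand 13 mm farther back than shut.
Start: joints at [1.311, 0.32, 1.565, -0, 1.257, -0.02], TCP at [0.137, 0.559, 0.231] pointing down, gripper open.
Joint ranges: [-3.11, 3.11], [-0.84, 2.01], [0.21, 2.61], [-1.34, 4.49], [0.05, 2.63], [-2.56, 2.56]. Speed limits (rad/s): [2.57, 2.57, 3.14, 3.14, 3.14, 3.14].

## Interface

Orientations are given as a rotation vector (axis times angle).
In Python, from rig import r gives the robot as it stands.
- The arm moves only by the shell command python3 drive.py 'ROWS'. ROWS is a JSON list of rows, 1 to 20 of them, each of 7 numbers: the opening from 0.0 (shut) to 1.0 (fully open), then dx, dy, dz in m, then a rotation vector rx, ry, rz in rad; each row shifts and turns the commanded pose from where the row before left it, along the tool's axes as they then stand; what a row does not reach is not made up. A row lasts 1/12 s, in which the tool goes at most 0.0417 m and 0.125 rad, less where a joint would pass 70% of its speed; a pose out of reach is approached as far as the arm can. The fingers move at their own pace and stop on an object; the grip force is fixed at half the most. Time passes only in rows, so rows that do not move let the fingers close. It prints the time, the measured TCP pose, the force, the opening and the grip force at its end.
- r.observe(): the state, without advancing time (a new reading comes with each control period).
- r.capture(name): name is "scene" or "side" or "wrist"; returns a dict with "color" (420x560x3 uint8, red, green, blue), "K" (3x3 intrinsics, pixels), "rvec" (rotation vector, rad) and "tvec" (3), from world to camera coordinates, as OpenCV has them; the wrist camera has in their place "T_tool_cam" (4x4, takes a point from camera to tool coordinates, whose origin is the TCP and whose axes are the flange's). Camera axes: x right, y down, z forward; pixel columns grow to the right and rows downward; lengths in m; the calibration is good to about 2 mm. The wrist camera is an equidistant fisheye: a pixel r from the principal point sees the ray r / f radians off the axis. A picture is of the moment at which its call begins: read the wrist's pose just before it. There is no depth.
- r.hand_in(): hands the job in; it is judged then, once.
The state is a dict: "time_s": time; "joint_positions": joint angles; "joint_vel": joint speeds; "effort": joint torques, N m; "tool_pos": TCP position; "ee_rot": TCP orientation; "force": force on the tool from outside, world axes, zero at the start; "wrist_torque": the same for the moment, N m; "opening": opening from 0.0 (shut) to 1.0 (fully open); "gripper_force": force on a finger pad.
Only numpy, scipy, OpenCV 4.12 (cv2) and the standard library are available. Lean on these libraries where they do the work, as an engineer would, in place of code of your own. Each camera call takes 0.05 s, during which the arm holds its last target. There are 200 camera calls.

## Task

Open the nest box for cleaning: draw its spring bolt, slide the front along its grooves away from the roof, past the bolt's keeper and on until the spring catch in the side wall clicks home and holds it. Do it gently: the box lies loose on the bench and must stay where it is, and the hammer and the spokeshave are left alone.

Things in the scene. Friction and masses are not known exactly. Their poses are not given: they have to be found in the camera images.
- nest_box: Larch nest box, 3 kg with all parts, lying loose on its back so its front looks up; 166 mm wide, 330 long, side walls 18 mm thick, their edges 150 mm above the bench. Friction alone holds it: a sideways push over about 15 N shifts it. Origin: on the bench under the box's middle; +y along it to the roof, -y to the floor end, x across, z up.
- roof_lip (a point): Middle of the bent galvanized roof's front lip, the box's highest part (202 mm above the bench; sheet 210 mm wide, lip 17 mm deep along the box). Axes as the box.
- front_face (a point): Middle of the outer face of the shut sliding cedar front, 142 mm above the bench; moves with it. The front is 130 mm wide between the side walls, 245 mm long; its 32 mm entrance hole is 80 mm towards the roof from here. Axes as the box.
- front (a joint): Travel (m) of the front from shut towards the floor end (box -y), 0 to at most 0.15. Slides stiffly, about 3 N. With the bolt thrown it has 2 mm of play; past 0.018 the rod is beyond the keeper. Somewhere from 0.060 to 0.124 the spring catch snaps into a notch in the front's edge and stops it dead; where is not known beforehand, for the catch is clamped anywhere along a slotted strip.
- pull_knob (a point): Green glass knob on the front, 35 mm across; this point is on its axis, 24 mm above the front's face (166 mm above the bench); its top is 180 mm above the bench. On the front's midline, 85 mm towards the floor end from the front's middle; moves with the front. 56 mm of bare panel lies between it and the bolt's base.
- bolt (a joint): Draw (m) of the galvanized spring bolt on the front: 0 thrown (10 mm rod through the keeper), 0.018 drawn against its stop, clear of the keeper from about 0.012. Drawn by moving its knob to box -x. A spring (5 N at 0, 7 N at 0.018, plus 0.6 N friction) throws it back when let go. It travels with the front and may spring out again past the keeper.
- bolt_knob (a point): The bolt's upright steel knob; this point is on its axis in its head, 190 mm above the bench. Head 16 mm across from 184 to 194 mm above the bench, top 198 mm; neck below it 10 mm across. On its box +x side the barrel, 18 to 48 mm away with the bolt thrown, is 169 mm high: a finger pushing the knob from there must stay above that.
- keeper (a point): Middle of the staple-like keeper on the edge of the +x side wall that the bolt's rod passes through: 22 mm along the box, 10 mm across, top 171 mm above the bench; its gap along the box is 14 mm. Axes as the box.
- catch (a joint): Spring catch (index plunger 8 mm wide, black knob outside) through the -x side wall: about 0.005 m while it rides on the front's edge, 0 when it has sprung into the front's 12 mm notch. It stands 136 mm above the bench on a galvanized slotted strip, 20 to 40 mm out from the wall.
- hammer: Rusty claw hammer, 300 mm long, 30 mm high, lying flat. Bystander. Origin: middle of the handle, on the bench; +x to the head.
- spokeshave: Cast-iron spokeshave, 260 mm long, 30 mm high. Bystander. Origin: its middle, on the bench; y along its handles.

How it is judged:
By the outcome, as a careful person would: the job done as asked, in the order asked, and still so for the second after the job is handed in, with the robot touching nothing.
It also fails if it takes over 40 s, if anything falls off the work surface, if the arm or the gripper's body presses on something with over 40 N, if the wrist force passes 120 N, or if a joint passes its speed limit or range.

## Working session

There is one attempt and no reset: what is moved stays moved. The work goes in short steps, Python scripts to look and compute and a shell command to move; the robot and the scene stay as the last step left them, time stands still between calls to the robot, and variables do not carry over. Pictures are saved under pics/ and viewed, at most 10 in all, crops included, and the job is handed in when it is done.

```bash
ls; mkdir -p pics; cat > h.py <<'E'
import numpy as np, cv2
from rig import r
from scipy.spatial.transform import Rotation as R
def snap(n,f):
    s=r.observe(); c=r.capture(n); cv2.imwrite('pics/'+f+'.png',c['color'][:,:,::-1])
    c['tool_pos']=s['tool_pos']; c['ee_rot']=s['ee_rot']; np.save('pics/'+f+'.npy',c,allow_pickle=True); return c
def ray(c,u,v):
    K=c['K']; 
    if 'T_tool_cam' in c:
        x=(u-K[0,2])/K[0,0]; y=(v-K[1,2])/K[1,1]; t=np.hypot(x,y)
        d=np.array([x/t*np.sin(t),y/t*np.sin(t),np.cos(t)]) if t>1e-9 else np.array([0,0,1.])
        T=np.array(c['T_tool_cam']); Rw=R.from_rotvec(c['ee_rot']).as_matrix()
        return Rw@T[:3,3]+np.array(c['tool_pos']), Rw@T[:3,:3]@d
    Rm=R.from_rotvec(np.ravel(c['rvec'])).as_matrix(); d=Rm.T@np.linalg.inv(K)@[u,v,1]
    return -Rm.T@np.ravel(c['tvec']), d/np.linalg.norm(d)
def onz(c,u,v,z):
    o,d=ray(c,u,v); return o+d*(z-o[2])/d[2]
def tri(*cs):
    A=np.zeros((3,3));b=np.zeros(3); L=[ray(*q) for q in cs]
    for o,d in L:
        P=np.eye(3)-np.outer(d,d);A+=P;b+=P@o
    p=np.linalg.solve(A,b); return p,[np.linalg.norm((np.eye(3)-np.outer(d,d))@(p-o)) for o,d in L]
def load(f): return np.load('pics/'+f+'.npy',allow_pickle=True).item()
E
python3 - <<'E'
from h import *
s=r.observe(); print({k:np.round(v,3) for k,v in s.items()}, r.grip_depth)
ims=[]
for n in ('scene','side','wrist'):
    c=snap(n,n+'0'); print(n,np.round(ray(c,280,210),3).tolist(),c['K'][0,0])
E
```

```text
drive.py
pics
rig.py
{'time_s': np.float64(0.0), 'joint_positions': array([ 1.311,  0.32 ,  1.566, -0.   ,  1.257, -0.02 ]), 'joint_vel': array([-0.   ,  0.001, -0.002, -0.   , -0.002, -0.   ]), 'effort': array([ 1.0000e-03, -4.1552e+01, -2.3417e+01,  0.0000e+00,  8.0000e-03,
        0.0000e+00]), 'tool_pos': array([0.136, 0.558, 0.23 ]), 'ee_rot': array([-3.760e-01, -3.119e+00,  3.000e-03]), 'force': array([ 0.77 , -0.369, -0.357]), 'wrist_torque': array([-0.053, -0.01 ,  0.023]), 'gripper_force': np.float64(0.0), 'opening': np.float64(1.002)} 0.0187
scene [[1.332, -0.306, 1.533], [-0.496, 0.172, -0.851]] 529.9370404806384
side [[0.534, 0.707, 1.037], [0.011, -0.626, -0.78]] 473.89189154406085
wrist [[0.069, 0.576, 0.372], [0.272, -0.051, -0.961]] 325.19226210127806
```

View pics/scene0.png

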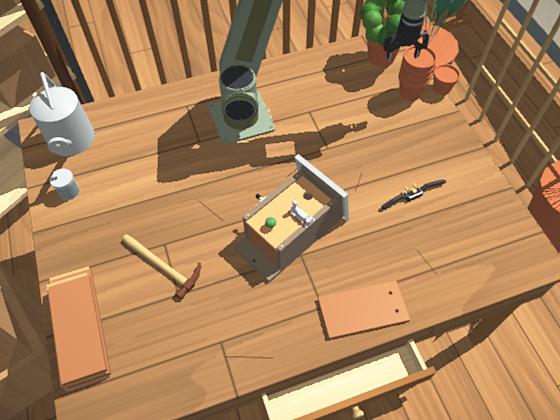

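View pics/side0.png

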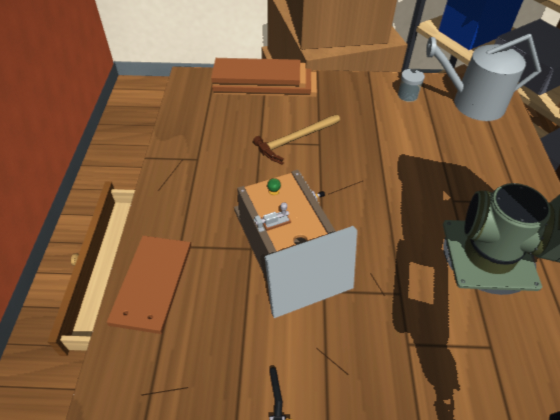

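The scene view shows the box at about (295,215), with the roof lip toward (322,188), the green knob at (270,222) and the bolt at (300,212). In the side view the knob is at (274,185), the bolt at (275,217), and the black catch knob at (321,194). The hammer and spokeshave lie well clear of it. I'll enlarge both views.

```bash
python3 - <<'E'
from h import *
a=load('scene0')['color'][150:285,225:360,::-1]; b=load('side0')['color'][165:325,225:365,::-1]
a=cv2.resize(a,(400,400),interpolation=cv2.INTER_CUBIC) ; b=cv2.resize(b[:140,:140],(400,400),interpolation=cv2.INTER_CUBIC)
cv2.imwrite('pics/crop1.png',np.hstack([a,b]))
for n in('scene0','side0'):
    c=load(n); h=cv2.cvtColor(c['color'],cv2.COLOR_RGB2HSV); m=cv2.inRange(h,(50,100,30),(85,255,255)); m[:,:230]=0;m[:,340:]=0;m[:160]=0;m[300:]=0
    k,l,st,ce=cv2.connectedComponentsWithStats(m); i=1+st[1:,4].argmax(); print(n,st[i],ce[i])
    globals()[n]=(c,*ce[i])
print(tri(scene0,side0))
E
```

```text
scene0 [266 218  10  10  70] [270.18571429 222.02857143]
side0 [268 179  12  12 117] [273.57264957 184.54700855]
(array([ 0.56478753, -0.07213984,  0.16557642]), [np.float64(0.0008783959800334303), np.float64(0.000878395980033326)])
```

View pics/crop1.png

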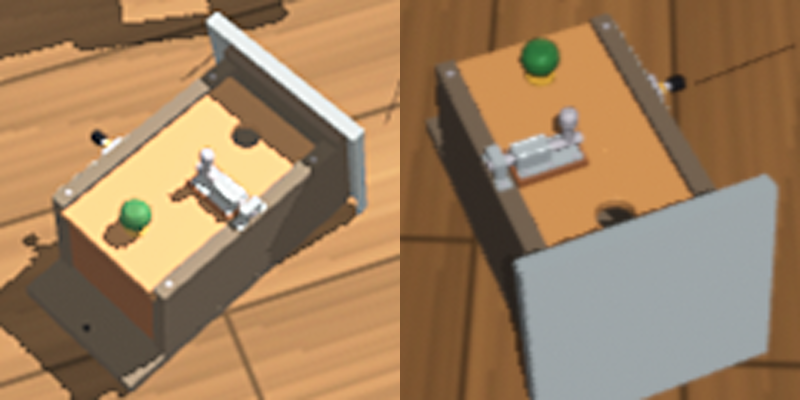

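The enlarged views put the bolt knob at crop (206,157) and (568,118), and the keeper at (245,212) and (497,165). The wall-end screws and the catch are visible too. I'll triangulate these.

```bash
python3 - <<'E'
from h import *
A=load('scene0');B=load('side0')
P=dict(bk=(206,157,568,118),keeper=(245,212,497,165),s1=(68,192,603,22),s2=(168,285,450,70),catch=(97,138,677,82),hole=(246,136,614,214),sr2=(313,160,0,0),sr1=(212,77,0,0),lipL=(213,17,770,180),lipR=(360,130,520,262))
Q={}
for k,(a,b,c,d) in P.items():
    a=225+(a+.5)/2.963-.5;b=150+(b+.5)/2.963-.5
    if c==0: Q[k]=onz(A,a,b,.15); print(k,Q[k].round(4),'planar');continue
    c=225+(c-399.5)/2.857-.5;d=165+(d+.5)/2.857-.5
    p,e=tri((A,a,b),(B,c,d)); Q[k]=p; print(k,p.round(4),round(e[0],4))
for u,v in (('s1','s2'),('bk','keeper'),('lipL','lipR')):
    d=Q[v]-Q[u]; print(u,v,np.degrees(np.arctan2(d[1],d[0])),np.hypot(*d[:2]))
for u,v in (('s1','sr1'),('s2','sr2')):
    d=Q[v]-Q[u]; print(u,v,np.degrees(np.arctan2(d[1],d[0]))-90,np.hypot(*d[:2]))
pk=np.array([.5648,-.0721]);
d=Q['hole'][:2]-pk; print('hole',np.degrees(np.arctan2(d[1],d[0]))-90,np.hypot(*d))
E
```

```text
bk [0.5383 0.0138 0.1887] 0.0007
keeper [0.5945 0.0368 0.1541] 0.0003
s1 [ 0.5103 -0.1261  0.1543] 0.0009
s2 [ 0.6435 -0.0656  0.1512] 0.002
catch [ 0.4445 -0.0744  0.1348] 0.0014
hole [0.4992 0.0739 0.1412] 0.0013
sr2 [0.5571 0.1271 0.15  ] planar
sr1 [0.4227 0.0647 0.15  ] planar
lipL [0.3818 0.079  0.2005] 0.0012
lipR [0.5704 0.1667 0.2077] 0.0018
s1 s2 24.45729593385902 0.14633177536343664
bk keeper 22.31383973225659 0.06069573671649644
lipL lipR 24.927207672777623 0.20798766761901474
s1 sr1 24.666300414844017 0.2100303692709351
s2 sr2 24.15675554836224 0.21113464878357954
hole 24.17970325627209 0.16008751926652218
```

```bash
cat > plan.py <<'E'
from h import *
import sys
# offset of TCP to a target, in tool axes / box axes
yaw=np.radians(24.5); bx=np.array([np.cos(yaw),np.sin(yaw),0]); by=np.array([-np.sin(yaw),np.cos(yaw),0])
def st(t=None):
    s=r.observe(); M=R.from_rotvec(s['ee_rot']).as_matrix()
    print('t',round(float(s['time_s']),2),'pos',np.round(s['tool_pos'],4),'q6',round(float(s['joint_positions'][5]),2),'open',round(float(s['opening']),3),'F box',np.round([s['force']@bx,s['force']@by,s['force'][2]],2))
    for n,v in (('bx',bx),('by',by)): print(n,'in tool',np.round(M.T@v,3))
    e=bx*np.sign(M[:,1]@bx); print('yaw err rz(tool)',round(float(np.arctan2(-(M.T@e)[0],(M.T@e)[1])),4),'tilt',np.round(M[:,2],3))
    if t is not None: print('to target, tool axes',np.round(M.T@(np.array(t)-s['tool_pos']),4))
if __name__=='__main__': st([float(x) for x in sys.argv[1:4]] if len(sys.argv)>3 else None)
E
python3 plan.py .538 .014 .23
```

```text
t 0.15 pos [0.1365 0.5582 0.2307] q6 -0.02 open 1.0 F box [ 0.06 -0.2  -0.76]
bx in tool [-0.785  0.619 -0.001]
by in tool [ 0.619  0.785 -0.001]
yaw err rz(tool) 0.9034 tilt [-0.    -0.001 -1.   ]
to target, tool axes [-0.5193 -0.4333  0.0012]
```

```bash
python3 drive.py '[[0.55,0,0,-0.02,0,0,0.12],[0.55,0,0,-0.01,0,0,0.12],[0.55,0,0,0,0,0,0.12],[0.55,0,0,0,0,0,0.12],[0.55,0,0,0,0,0,0.12],[0.55,0,0,0,0,0,0.12],[0.55,0,0,0,0,0,0.12],[0.55,0,0,0,0,0,0.063],[0.55,0,0,0,0,0,0]]' && python3 drive.py '[[0.55,-0.038,0.008,0,0,0,0],[0.55,-0.038,0.008,0,0,0,0],[0.55,-0.038,0.008,0,0,0,0],[0.55,-0.038,0.008,0,0,0,0],[0.55,-0.038,0.008,0,0,0,0],[0.55,-0.038,0.008,0,0,0,0],[0.55,-0.038,0.008,0,0,0,0],[0.55,-0.038,0.008,0,0,0,0],[0.55,-0.038,0.008,0,0,0,0],[0.55,-0.038,0.008,0,0,0,0],[0.55,0,0,0,0,0,0]]' && python3 plan.py .538 .014 .26
python3 -c "
from h import *
snap('wrist','w1')"
```

```text
time_s: 0.9
tool_pos: [0.1365, 0.5584, 0.261]
ee_rot: [1.7, 2.642, -0.001]
force: [0.1, 0.5, 0.8]
opening: 0.547
gripper_force: 0.0
time_s: 1.82
tool_pos: [0.3701, 0.2412, 0.2613]
ee_rot: [1.704, 2.636, -0.002]
force: [0.7, 0.2, -0.3]
opening: 0.545
gripper_force: 0.0
t 1.82 pos [0.3701 0.2412 0.2613] q6 0.13 open 0.545 F box [ 0.69 -0.08 -0.26]
bx in tool [0.005 1.    0.001]
by in tool [ 1.    -0.005 -0.003]
yaw err rz(tool) -0.0046 tilt [ 0.002 -0.003 -1.   ]
to target, tool axes [-0.2761  0.0598  0.0023]
```

View pics/w1.png

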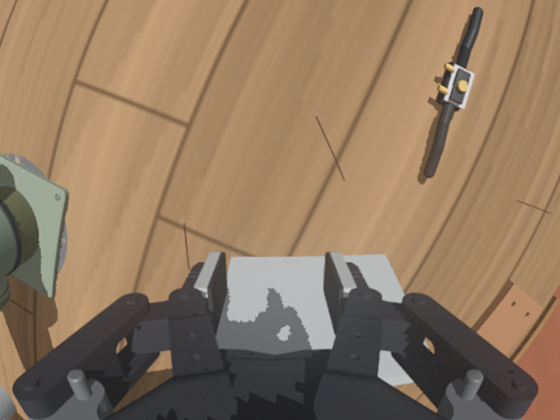

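The wrist view shows the roof sheet at about (310,310) beneath the fingers, and the spokeshave clear of the box at (455,90). I'll carry on to the bolt knob.

```bash
python3 drive.py '[[0.55,-0.035,0.0075,0,0,0,0],[0.55,-0.035,0.0075,0,0,0,0],[0.55,-0.035,0.0075,0,0,0,0],[0.55,-0.035,0.0075,0,0,0,0],[0.55,-0.035,0.0075,0,0,0,0],[0.55,-0.035,0.0075,0,0,0,0],[0.55,-0.035,0.0075,0,0,0,0],[0.55,-0.031,0.0075,0,0,0,0],[0.55,0,0,0,0,0,0],[0.55,0,0,0,0,0,0]]' && python3 plan.py .538 .014 .215
python3 -c "
from h import *
snap('wrist','w2');c=snap('scene','s2'); d=snap('side','d2')
a=load('w2')['color'][200:400,180:380,::-1]; b=d['color'][150:290,210:350,::-1]
cv2.imwrite('pics/c2.png',np.hstack([cv2.resize(a,(400,400),interpolation=2),cv2.resize(b,(400,400),interpolation=2)]))"
```

```text
time_s: 2.7
tool_pos: [0.5366, 0.0201, 0.2606]
ee_rot: [-1.698, -2.641, 0.0]
force: [-0.2, -0.1, 0.6]
opening: 0.554
gripper_force: 0.0
t 2.7 pos [0.5366 0.0201 0.2606] q6 -0.41 open 0.554 F box [-0.22  0.    0.6 ]
bx in tool [-0.     1.    -0.001]
by in tool [1.    0.    0.001]
yaw err rz(tool) 0.0002 tilt [-0.001  0.001 -1.   ]
to target, tool axes [-0.0061 -0.0012  0.0456]
```

View pics/c2.png

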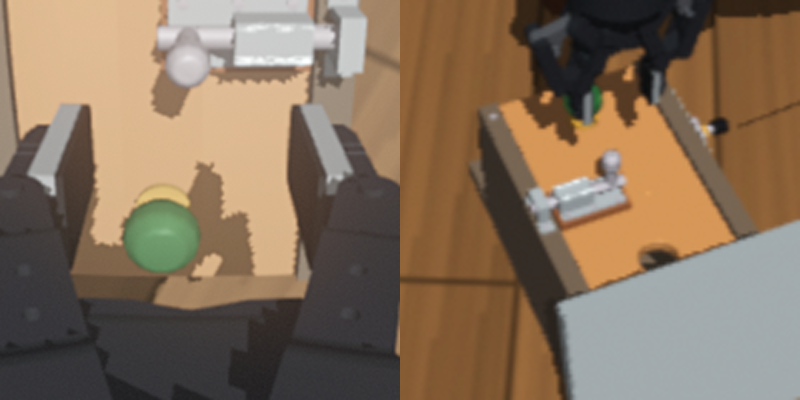

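The wrist crop shows the bolt knob at crop (187,65), which is full pixel (273.5,232.5). The fingers straddle it and the pull knob is below. I'll triangulate with the earlier views.

```bash
python3 - <<'E'
from h import *
A=load('scene0');B=load('side0');W=load('w2')
a=(A,225+206.5/2.963-.5,150+157.5/2.963-.5);b=(B,225+168.5/2.857-.5,165+118.5/2.857-.5);w=(W,273.3,232.2)
for q in ((a,w),(b,w),(a,b,w)): p,e=tri(*q);print(p.round(4),np.round(e,4))
print(onz(*w,.190), onz(W,180+161/2,200+235/2,.166))
E
python3 plan.py .538 .014 .176
```

```text
[0.5391 0.0138 0.1891] [0.0002 0.0002]
[0.5383 0.0142 0.1901] [0.0006 0.0006]
[0.5386 0.0138 0.189 ] [0.0006 0.0009 0.0004]
[0.53883636 0.01393003 0.19      ] [ 0.56503301 -0.07101323  0.166     ]
t 2.85 pos [0.5354 0.0214 0.2612] q6 -0.41 open 0.552 F box [-0.37  0.19  0.93]
bx in tool [-0.003  1.    -0.   ]
by in tool [1.    0.003 0.001]
yaw err rz(tool) 0.0026 tilt [-0.001  0.001 -1.   ]
to target, tool axes [-0.0078 -0.0007  0.0852]
```

The bolt knob is at (0.5387, 0.0138, 0.189), which matches the stated 0.190. I'll descend with the centre 1.5 mm toward box -x, so the +x finger touches first and only works against the spring.

```bash
python3 drive.py '[[0.55,-0.0037,-0.001,0.015,0,0,0],[0.55,-0.0037,-0.0009,0.02,0,0,0],[0.55,0,0,0.02,0,0,0],[0.55,0,0,0.015,0,0,0],[0.55,0,0,0.01,0,0,0],[0.55,0,0,0.005,0,0,0],[0.55,0,0,0,0,0,0]]' && python3 plan.py .5373 .0132 .176
python3 -c "
from h import *
snap('wrist','w3'); d=snap('side','d3')
a=load('w3')['color'][200:400,180:380,::-1]; b=d['color'][150:290,210:350,::-1]
cv2.imwrite('pics/c3.png',np.hstack([cv2.resize(a,(400,400),interpolation=2),cv2.resize(b,(400,400),interpolation=2)]))"
```

```text
time_s: 3.43
tool_pos: [0.5369, 0.0132, 0.1757]
ee_rot: [-1.696, -2.643, 0.001]
force: [0.7, -0.5, -0.3]
opening: 0.549
gripper_force: 0.0
t 3.43 pos [0.5369 0.0132 0.1757] q6 -0.43 open 0.549 F box [ 0.45 -0.76 -0.29]
bx in tool [-0.002  1.    -0.001]
by in tool [1.    0.002 0.001]
yaw err rz(tool) 0.0018 tilt [-0.001  0.    -1.   ]
to target, tool axes [-0.0002  0.0004 -0.0003]
```

View pics/c3.png

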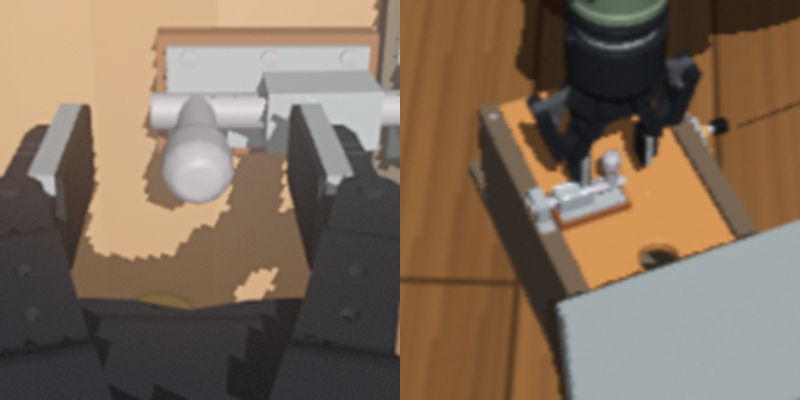

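The knob sits between the pads at crop (197,170), slightly toward the +x pad as planned. I'll close the gripper.

```bash
python3 drive.py '[[0.3,0,0,0,0,0,0],[0.3,0,0,0,0,0,0],[0.2,0,0,0,0,0,0],[0.1,0,0,0,0,0,0],[0,0,0,0,0,0,0],[0,0,0,0,0,0,0],[0,0,0,0,0,0,0]]' && python3 plan.py
```

```text
time_s: 4.12
tool_pos: [0.5387, 0.0126, 0.1772]
ee_rot: [1.698, 2.64, 0.004]
force: [2.9, 2.7, 4.8]
opening: 0.151
gripper_force: 58.7
t 4.12 pos [0.5387 0.0126 0.1772] q6 -0.43 open 0.151 F box [3.76 1.26 4.76]
bx in tool [-0.     1.     0.003]
by in tool [ 1.     0.    -0.001]
yaw err rz(tool) 0.0002 tilt [ 0.003  0.001 -1.   ]
```

Gripped at 58.7 N, with the spring already pulling at about 4 N. Now I'll draw the bolt.

```bash
python3 drive.py '[[0,0,-0.003,0,0,0,0],[0,0,-0.003,0,0,0,0],[0,0,-0.003,0,0,0,0],[0,0,-0.003,0,0,0,0],[0,0,-0.002,0,0,0,0],[0,0,0,0,0,0,0]]' && python3 plan.py
```

```text
time_s: 4.62
tool_pos: [0.5265, 0.007, 0.1773]
ee_rot: [1.698, 2.639, 0.006]
force: [3.9, 3.9, 4.2]
opening: 0.151
gripper_force: 58.6
t 4.62 pos [0.5265 0.007  0.1773] q6 -0.44 open 0.151 F box [5.12 1.92 4.18]
bx in tool [0.    1.    0.005]
by in tool [ 1.    -0.    -0.001]
yaw err rz(tool) -0.0 tilt [ 0.005  0.001 -1.   ]
```

```bash
cat > chk.py <<'E'
from plan import *
s=r.observe(); f=s['force']; p=s['tool_pos']; fy=f@by
print('by',round(float(p@by),4),'bx',round(float(p@bx),4),'z',round(float(p[2]),4),'F',np.round([f@bx,fy,f[2]],1),'t',round(float(s['time_s']),2),'tau',np.round(s['wrist_torque'],2))
sys.exit(1 if abs(fy)>float(sys.argv[1]) else 0)
E
python3 drive.py '[[0,0,-0.0015,0,0,0,0],[0,0,0,0,0,0,0]]' >/dev/null && python3 chk.py 8 && python3 drive.py '[[0,-0.002,0,0,0,0,0]]' >/dev/null && python3 chk.py 8 && python3 drive.py '[[0,-0.002,0,0,0,0,0]]' >/dev/null && python3 chk.py 8 && python3 drive.py '[[0,-0.002,0,0,0,0,0]]' >/dev/null && python3 chk.py 8 && python3 drive.py '[[0,-0.002,0,0,0,0,0]]' >/dev/null && python3 chk.py 8
```

```text
by -0.212 bx 0.4808 z 0.1773 F [4.8 0.4 3.6] t 4.78 tau [ 0.6  -0.83 -0.01]
by -0.2134 bx 0.4809 z 0.1773 F [6.5 2.3 4.6] t 4.87 tau [ 0.84 -0.76 -0.  ]
by -0.2155 bx 0.4809 z 0.1773 F [6.1 3.9 3.4] t 4.95 tau [ 0.81 -0.78  0.03]
by -0.2175 bx 0.4808 z 0.1772 F [6.5 2.4 3.9] t 5.03 tau [ 0.85 -0.79 -0.01]
by -0.2195 bx 0.4809 z 0.1772 F [5.7 2.9 4.6] t 5.12 tau [ 0.84 -0.72  0.04]
```

The front is sliding at about 3 N and has passed the play, so the bolt is clear. On past the keeper.

```bash
python3 drive.py '[[0,-0.003,0,0,0,0,0]]' >/dev/null && python3 chk.py 8 && python3 drive.py '[[0,-0.003,0,0,0,0,0]]' >/dev/null && python3 chk.py 8 && python3 drive.py '[[0,-0.004,0,0,0,0,0]]' >/dev/null && python3 chk.py 8 && python3 drive.py '[[0,-0.004,0,0,0,0,0]]' >/dev/null && python3 chk.py 8 && python3 drive.py '[[0,-0.004,0,0,0,0,0]]' >/dev/null && python3 chk.py 8 && python3 drive.py '[[0,-0.004,0,0,0,0,0],[0,0,0,0,0,0,0]]' >/dev/null && python3 chk.py 8
python3 -c "
from h import *
d=snap('side','d4');c=snap('scene','s4');b=d['color'][150:290,210:350,::-1];a=c['color'][150:290,210:350,::-1]
cv2.imwrite('pics/c4.png',np.hstack([cv2.resize(a,(400,400),interpolation=2),cv2.resize(b,(400,400),interpolation=2)]))"
```

```text
by -0.2224 bx 0.4809 z 0.1772 F [5.9 2.8 3.5] t 5.2 tau [ 0.89 -0.77 -0.04]
by -0.2255 bx 0.4809 z 0.1773 F [6.2 2.6 3.9] t 5.28 tau [ 0.88 -0.77  0.  ]
by -0.2294 bx 0.4809 z 0.1772 F [6.9 3.4 4.1] t 5.37 tau [ 0.84 -0.76  0.02]
by -0.2335 bx 0.4809 z 0.1772 F [6.8 2.4 5.3] t 5.45 tau [ 0.91 -0.73 -0.  ]
by -0.2375 bx 0.4809 z 0.1773 F [5.9 3.1 3.8] t 5.53 tau [ 0.88 -0.78  0.01]
by -0.2423 bx 0.481 z 0.1773 F [6.1 0.5 2.9] t 5.7 tau [ 0.54 -0.88  0.02]
```

View pics/c4.png

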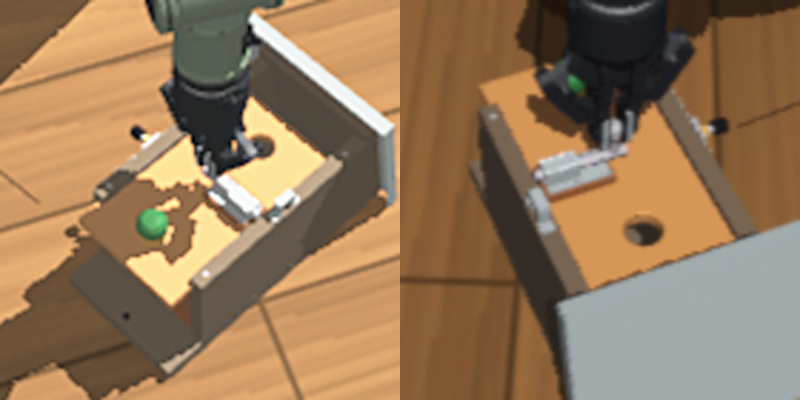

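The front has moved about 30 mm. The rod is on the floor-end side of the keeper at scene crop (285,205), and the box hasn't moved. I'll let the bolt mostly out to take off the side load, then go on in small force-checked steps.

```bash
python3 drive.py '[[0,0,0.003,0,0,0,0],[0,0,0.003,0,0,0,0],[0,0,0.003,0,0,0,0],[0,0,0.001,0,0,0,0],[0,0,0,0,0,0,0]]' >/dev/null && python3 chk.py 7 && python3 drive.py '[[0,-0.004,0,0,0,0,0]]' >/dev/null && python3 chk.py 7 && python3 drive.py '[[0,-0.004,0,0,0,0,0]]' >/dev/null && python3 chk.py 7 && python3 drive.py '[[0,-0.004,0,0,0,0,0]]' >/dev/null && python3 chk.py 7 && python3 drive.py '[[0,-0.004,0,0,0,0,0]]' >/dev/null && python3 chk.py 7 && python3 drive.py '[[0,-0.004,0,0,0,0,0]]' >/dev/null && python3 chk.py 7 && python3 drive.py '[[0,-0.003,0,0,0,0,0]]' >/dev/null && python3 chk.py 7
```

```text
by -0.2423 bx 0.4909 z 0.1773 F [6.2 1.  3.7] t 6.22 tau [ 0.39 -0.82  0.  ]
by -0.2452 bx 0.4907 z 0.1772 F [6.3 3.3 4. ] t 6.3 tau [ 0.87 -0.69  0.01]
by -0.2494 bx 0.4907 z 0.1773 F [5.6 3.3 4.4] t 6.38 tau [ 0.82 -0.71 -0.02]
by -0.2535 bx 0.4907 z 0.1773 F [6.8 2.4 5.1] t 6.47 tau [ 0.82 -0.7   0.03]
by -0.2575 bx 0.4907 z 0.1772 F [5.5 3.4 5.1] t 6.55 tau [ 0.85 -0.7   0.01]
by -0.2615 bx 0.4907 z 0.1772 F [6.3 2.6 5. ] t 6.63 tau [ 0.82 -0.67 -0.  ]
by -0.2646 bx 0.4907 z 0.1772 F [5.3 2.3 3.8] t 6.72 tau [ 0.8  -0.72  0.06]
```

```bash
python3 drive.py '[[0,-0.002,0,0,0,0,0]]' >/dev/null && python3 chk.py 6 && python3 drive.py '[[0,-0.002,0,0,0,0,0]]' >/dev/null && python3 chk.py 6 && python3 drive.py '[[0,-0.002,0,0,0,0,0]]' >/dev/null && python3 chk.py 6 && python3 drive.py '[[0,-0.002,0,0,0,0,0]]' >/dev/null && python3 chk.py 6 && python3 drive.py '[[0,-0.002,0,0,0,0,0]]' >/dev/null && python3 chk.py 6 && python3 drive.py '[[0,-0.002,0,0,0,0,0]]' >/dev/null && python3 chk.py 6 && python3 drive.py '[[0,-0.002,0,0,0,0,0]]' >/dev/null && python3 chk.py 6 && python3 drive.py '[[0,-0.002,0,0,0,0,0]]' >/dev/null && python3 chk.py 6 && python3 drive.py '[[0,-0.002,0,0,0,0,0]]' >/dev/null && python3 chk.py 6 && python3 drive.py '[[0,-0.002,0,0,0,0,0]]' >/dev/null && python3 chk.py 6 && python3 drive.py '[[0,-0.002,0,0,0,0,0]]' >/dev/null && python3 chk.py 6 && python3 drive.py '[[0,-0.002,0,0,0,0,0]]' >/dev/null && python3 chk.py 6
```

```text
by -0.2667 bx 0.4907 z 0.1773 F [7.  3.  5.2] t 6.8 tau [ 0.8  -0.68  0.03]
by -0.2685 bx 0.4907 z 0.1773 F [6.1 2.  3.5] t 6.88 tau [ 0.79 -0.73 -0.03]
by -0.2705 bx 0.4907 z 0.1772 F [5.1 2.3 4.2] t 6.97 tau [ 0.82 -0.73 -0.05]
by -0.2724 bx 0.4907 z 0.1772 F [6.  2.9 4.4] t 7.05 tau [ 0.85 -0.74  0.01]
by -0.2744 bx 0.4907 z 0.1772 F [6.  2.5 4.5] t 7.13 tau [ 0.86 -0.69  0.04]
by -0.2765 bx 0.4907 z 0.1772 F [5.1 1.1 4.5] t 7.22 tau [ 0.6  -0.8  -0.01]
by -0.2788 bx 0.4907 z 0.1773 F [5.9 2.2 3.7] t 7.3 tau [ 0.59 -0.8   0.04]
by -0.2803 bx 0.4906 z 0.1772 F [7.  7.2 6.7] t 7.38 tau [ 1.59 -0.38  0.04]
```

Force rose sharply at about 69 mm of travel, after a dip at 65 mm that looks like the click. I'll nudge on 1 mm to confirm it's a dead stop, then look.

```bash
python3 drive.py '[[0,0,0,0,0,0,0]]' >/dev/null && python3 chk.py 9 ; python3 drive.py '[[0,-0.0008,0,0,0,0,0],[0,0,0,0,0,0,0]]' >/dev/null && python3 chk.py 12
python3 -c "
from h import *
d=snap('side','d5');c=snap('scene','s5');b=d['color'][140:280,210:350,::-1];a=c['color'][150:290,210:350,::-1]
cv2.imwrite('pics/c5.png',np.hstack([cv2.resize(a,(400,400),interpolation=2),cv2.resize(b,(400,400),interpolation=2)]))"
```

```text
by -0.2802 bx 0.4906 z 0.1772 F [6.8 3.5 5.7] t 7.47 tau [ 0.92 -0.64  0.08]
by -0.2803 bx 0.4906 z 0.1773 F [6.1 5.2 5.5] t 7.63 tau [ 1.21 -0.52 -0.02]
```

View pics/c5.png

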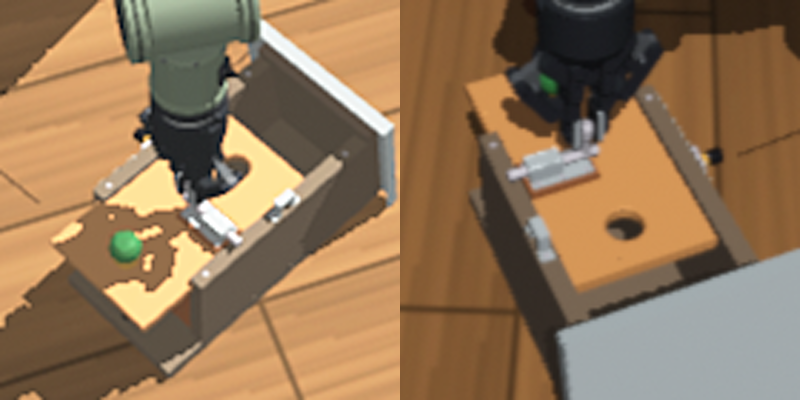

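The front holds dead at by −0.2803 m, about 69 mm of travel. The black catch knob in the side view, at crop (713,155), looks about 3 px closer to the wall. I'll check that numerically, then ease off the bolt, release and retreat upward.

```bash
cat > cat.py <<'E'
from h import *
import sys
for f in sys.argv[1:]:
    c=load(f); g=c['color'].max(2).copy(); m=(g<50).astype(np.uint8); w=np.zeros_like(m); w[184:202,310:330]=1; m*=w
    k,l,s,ce=cv2.connectedComponentsWithStats(m); i=1+s[1:,4].argmax(); print(f,s[i],ce[i].round(2),onz(c,*ce[i],.136).round(4))
E
python3 cat.py side0 d2 d4 d5
python3 drive.py '[[0,0.001,0.0025,0,0,0,0],[0,0,0.0025,0,0,0,0],[0,0,0,0,0,0,0]]' && python3 chk.py 9 && python3 drive.py '[[0.15,0,0,0,0,0,0],[0.2,0,0,0,0,0,0],[0.3,0,0,0,0,0,0],[0.4,0,0,0,0,0,0],[0.4,0,0,0,0,0,0]]' && python3 chk.py 9
```

```text
side0 [320 192   4   5  17] [321.59 193.82] [ 0.4435 -0.073   0.136 ]
d2 [320 192   4   5  16] [321.56 193.69] [ 0.4436 -0.0735  0.136 ]
d4 [320 192   4   5  16] [321.56 193.69] [ 0.4436 -0.0735  0.136 ]
d5 [318 192   5   5  17] [320.18 194.12] [ 0.4471 -0.0719  0.136 ]
time_s: 7.98
tool_pos: [0.5671, -0.0493, 0.1772]
ee_rot: [1.698, 2.641, 0.006]
force: [3.5, 5.4, 5.1]
opening: 0.156
gripper_force: 58.8
by -0.2801 bx 0.4956 z 0.1772 F [5.4 3.4 5.1] t 7.98 tau [ 0.79 -0.55  0.07]
time_s: 8.4
tool_pos: [0.5644, -0.0509, 0.1754]
ee_rot: [-1.698, -2.64, 0.003]
force: [0.6, -0.3, 0.4]
opening: 0.402
gripper_force: 0.0
by -0.2803 bx 0.4925 z 0.1754 F [ 0.4 -0.5  0.4] t 8.4 tau [-0.02  0.    0.02]
```

The catch knob has moved about 4 mm inward, so it has clicked home. I'll retreat straight up and then away toward the roof side for a final look.

```bash
python3 drive.py '[[0.4,0,0,-0.01,0,0,0],[0.4,0,0,-0.03,0,0,0],[0.4,0,0,-0.04,0,0,0],[0.4,0,0,-0.04,0,0,0],[0.4,0,-0.04,0,0,0,0],[0.4,0,-0.04,0,0,0,0],[0.4,0,-0.04,0,0,0,0],[0.4,0,0,0,0,0,0],[0.4,0,0,0,0,0,0]]'
python3 -c "
from h import *
d=snap('side','d6');c=snap('scene','s6');b=d['color'][140:280,210:350,::-1];a=c['color'][150:290,210:350,::-1]
cv2.imwrite('pics/c6.png',np.hstack([cv2.resize(a,(400,400),interpolation=2),cv2.resize(b,(400,400),interpolation=2)]))"
python3 cat.py d6; python3 -c "
from h import *
for a,b,(x,y,w,h) in (('side0','d6',(230,240,70,50)),('scene0','s6',(320,155,32,60))):
    A=load(a)['color'].astype(int);B=load(b)['color'].astype(int);print(np.abs(A-B)[y:y+h,x:x+w].mean())"
```

```text
time_s: 9.15
tool_pos: [0.4549, -0.1009, 0.2973]
ee_rot: [1.701, 2.64, 0.0]
force: [0.1, 0.4, 0.2]
opening: 0.401
gripper_force: 0.0
d6 [318 192   5   5  17] [320.18 194.12] [ 0.4471 -0.0719  0.136 ]
5.048857142857143
6.6875
```

View pics/c6.png

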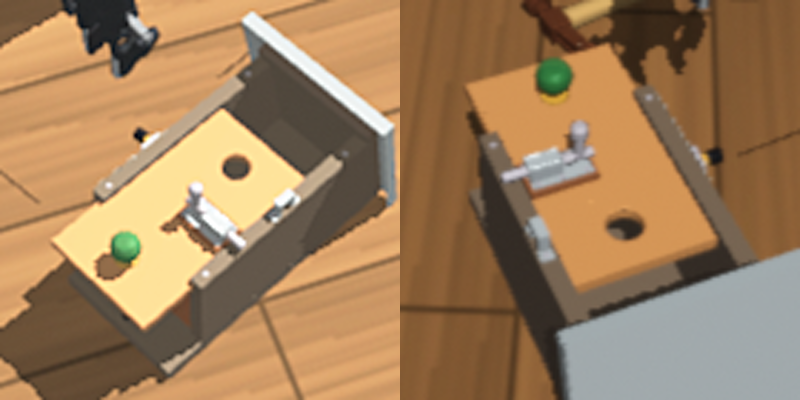

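The front is open about 69 mm with the bolt sprung out past the keeper. The catch knob is still in at (320.2,194.1), and the box corners and keeper are where they were. The arm is clear of everything.

```bash
python3 -c "
from rig import r
print(r.hand_in())"
```

```text
the job is handed in; nothing more can be done
None
```

The nest box is open and handed in: I drew the bolt and slid the front about 69 mm past the keeper, where the spring catch clicked in and stopped it dead. The box didn't visibly move, I kept clear of the hammer and spokeshave, and the whole job took about 9 s.

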